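# Present a notched sample plate to the label reader

### The job

Lift the sample plate out of its slotted stand and present its label to the reader on the post: the label is on one face of the frosted end that has the small notched corner, so find that end and keep your fingers off it, holding the plate by the rest. Turn the label face up towards the reader's lens and hold it squarely in front of the lens, centred on the lens's line of sight and about 14 cm from it, without touching the reader or moving the small things lying about. Finish while still holding the plate there, steady in the air.

Things in the scene. Friction and masses are not known exactly. Their poses are not given: they have to be found in the camera images.
- plate: rigid plate 130 long x 8 thick x 70 high (mm), 70 to 120 g, standing on a long edge in the slot; clear middle 50 mm, frosted 40 mm at each end; a 16 mm square notch in one top corner marks the label end. Origin: middle of the underside. x: to the notched end; y: out of the label face; z: up at the start. Seen from the label side, notch on top, the notch is at the upper left
- label_end: the notched frosted end, part of the plate and fixed to it (from x = 25 mm to x = 65 mm in the plate's frame, full height); same origin and axes as the plate. Not to be touched by the fingers.
- label (a point): centre of the paper label (32 x 36 mm) on the plate, at (45, 4, 33) mm in the plate's frame; axes as the plate, so y points out of the label
- stand: fixed dark steel stand 150 x 62 x 28 mm, turned any way round, with one open-topped slot 133 x 10.5 mm along its x axis; slot floor 10 mm above the origin (middle of the underside), so the plate stands 18 mm deep in it and 52 mm out of it, its top edge 80 mm above the bench
- reader: fixed label reader: grey foot 100 x 90 x 16 mm, 380 mm steel post, short arm and head on the side facing its -x. Origin: on the bench straight below the reading spot (which is 230 mm above it), 220 mm from the post on the side facing -x; z up
- reader_head: the reader's head, 46 x 66 x 49 mm, fixed to the reader, lens 310 mm above the bench. Origin: centre of the lens; z: line of sight out of the lens, 35 degrees below level towards the robot's side; y is level. The label belongs on this z axis, 140 mm out, square to it and looking back at the lens
- binder_clip0: black binder clip, 32 x 32 x 45 mm, bystander; origin under its centre
- binder_clip1: black binder clip, 32 x 32 x 45 mm, bystander; origin under its centre
- eraser: small eraser 21 x 45 x 13 mm, bystander; origin under its centre
- tape_heat: roll of tape lying flat, 68 mm across, 12 mm high, bystander; origin under its centre
There are look-alikes about, which are no part of the job. What is shaped like the plate but turquoise is not meant.

How it is judged:
By the outcome, as a careful person would: the job done as asked, in the order asked, and still so for the second after the job is handed in, while the arm keeps its last pose, push and grip.
It also fails if it takes over 38 s, if anything falls off the work surface, if the arm or the gripper's body presses on something with over 40 N, if the wrist force passes 120 N, or if a joint passes its speed limit or range.

### The arm

A 7-joint arm with a two-finger parallel gripper is mounted at the origin on a cart in front of the work surface, level with it; the furniture and walls round the work are solid. World frame = base frame: x ahead of the robot, y to its left, z up, the work surface at z = 0. Lengths are in m, angles in rad, forces in N, time in s.
With the tool pointing down it reaches from about 0.4 to 0.9 m from the base axis. Payload 5.5 kg.
Tool frame: the origin (TCP) lies midway between the tips of the shut fingers; the grasp point (between the pads) lies 19 mm behind it (manip.grip_depth is the distance from the TCP to the grasp point, in m); z points along the fingers, y is the line along which they close (so a half turn about z gives the same grasp; the last joint's range is limited). The gripper opens to 92 mm and grips with 3 to 60 N. Pads are 19 mm wide; open, the fingers measure 130 mm over their backs; the gripper's body (75 mm by 190 mm) begins 47 mm behind the grasp point.
Start: joints at [1.604, 0.501, -0.427, 1.55, 0.221, 1.138, -0.21], TCP at [0.148, -0.633, 0.227] pointing down, gripper open.
Joint ranges: [-2.88, 2.88], [-0.31, 2.03], [-1.54, 1.56], [0.2, 2.42], [-1.41, 4.55], [0.19, 2.02], [-2.57, 2.57]. Speed limits (rad/s): [2.57, 2.57, 3.14, 3.14, 3.14, 3.14, 3.14].

### API

Orientations are given as a unit quaternion [x, y, z, w].
In Python, from bench import manip, effector, viewer gives the robot as it stands. Calls block until the motion is done:
- manip.move_pose(position, orientation): joint-space move of the TCP to a pose.
- manip.servo_line(position, ori=None, vel=0.15): straight line of the TCP; ori=None keeps the orientation; vel is the mean speed in m/s.
- manip.movej(angles): joint-space move.
- effector.open_jaws() and effector.close(f_grip=None): open the fingers fully, or close them until they stop; f_grip is the grip in N (None keeps the last).
- manip.sleep(seconds).
- manip.solve_ik(position, orientation): joint angles nearest the present ones, or None.
- viewer.get_image(name): name is "side" or "top" or "wrist"; returns the picture (480x640x3 uint8, red, green, blue); there is no depth.
- viewer.get_calibration(name): a dict with "vfov" (degrees; the focal length in pixels is half the picture's height over the tangent of half this angle, whatever the lens; pixels are square), "cx", "cy" (the principal point, pixels), "dist_coeffs" ([k1, k2, p1, p2, k3] as OpenCV has them; the pictures are not rectified), "eye" and "attitude" of the camera in the world. Camera axes: x right, y down, z forward; pixel columns grow to the right and rows downward; lengths in m; the calibration is good to about 2 mm. A picture is of the moment at which its call begins: read the wrist's pose just before it. get_calibration takes no time and is no camera call; for the wrist camera it gives the pose at the moment of the call.
A pose or a line that the arm cannot do raises manip.PlanningError and nothing moves.
- manip.hand_in(): hands the job in; it is judged then, once.
Readings, each from a call of its own:
- manip.current_clock(): time.
- manip.current_q(): joint angles.
- manip.current_joint_velocities(): joint speeds.
- manip.current_tau(): joint torques, N m.
- manip.current_tool_pos(): TCP position.
- manip.current_tcp_rot(): TCP orientation.
- manip.current_force(): force on the tool from outside, world axes, zero at the start.
- manip.current_wrist_torque(): the same for the moment, N m.
- manip.current_finger_gap(): finger opening in m.
- manip.current_gripper_force(): force on a finger pad.
Only numpy, scipy, OpenCV 4.12 (cv2) and the standard library are available. Lean on these libraries where they do the work, as an engineer would, in place of code of your own. Each camera call takes 0.05 s, during which the arm holds its last target. There are 200 camera calls.

## Working session

There is one attempt and no reset: what is moved stays moved. The work goes in short steps, each a Python script; the robot and the scene stay as the last script left them, time stands still between calls to the robot, and variables do not carry over. Pictures are saved under pics/ and viewed, at most 10 in all, crops included, and the job is handed in when it is done.

```bash
ls; mkdir -p pics
python3 - <<'E'
from bench import manip, effector, viewer
import cv2
for n in ("side","top"):
    im=viewer.get_image(n); cv2.imwrite(f"pics/{n}0.png",im[:,:,::-1])
for n in ("side","top","wrist"): print(n,viewer.get_calibration(n))
print(manip.current_clock(),manip.current_tcp_rot(),manip.grip_depth)
E
```

```text
pics
side {'vfov': 48.92967114775797, 'cx': 316.14572646495594, 'cy': 237.9410075059548, 'dist_coeffs': array([0.00206578, 0.        , 0.        , 0.        , 0.        ]), 'eye': array([0.28560929, 0.98135152, 1.09820074]), 'attitude': array([-0.13580108,  0.9046769 , -0.39950719,  0.05926026])}
top {'vfov': 57.11506143767121, 'cx': 315.83826936375436, 'cy': 237.60747332057846, 'dist_coeffs': array([-0.05156893,  0.        ,  0.        ,  0.        ,  0.        ]), 'eye': array([0.31884352, 0.02031609, 1.3856766 ]), 'attitude': array([-0.70288601,  0.70483047, -0.0659012 ,  0.06944279])}
wrist {'vfov': 68.74387219646088, 'cx': 318.08208942986994, 'cy': 241.58921665428548, 'dist_coeffs': array([-0.0467759,  0.       ,  0.       ,  0.       ,  0.       ]), 'eye': array([ 0.21895714, -0.61652543,  0.38392081]), 'attitude': array([ 0.77644095, -0.61557068, -0.08468046,  0.10507808])}
0.1 [ 9.93405958e-01  1.14646467e-01 -7.63963571e-05 -8.85417835e-04] 0.0188
```

View pics/top0.png

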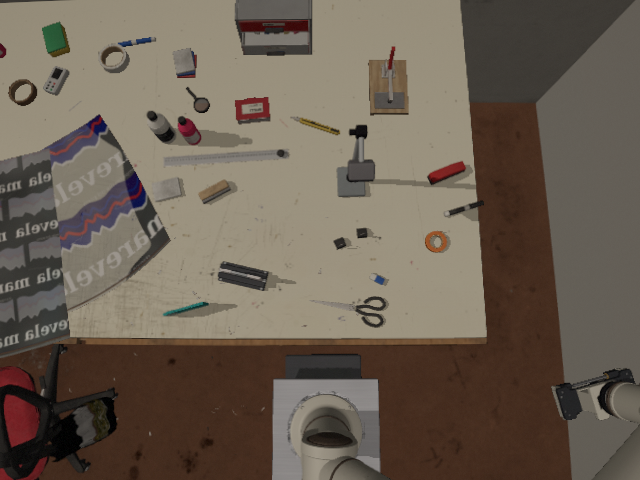

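View pics/side0.png

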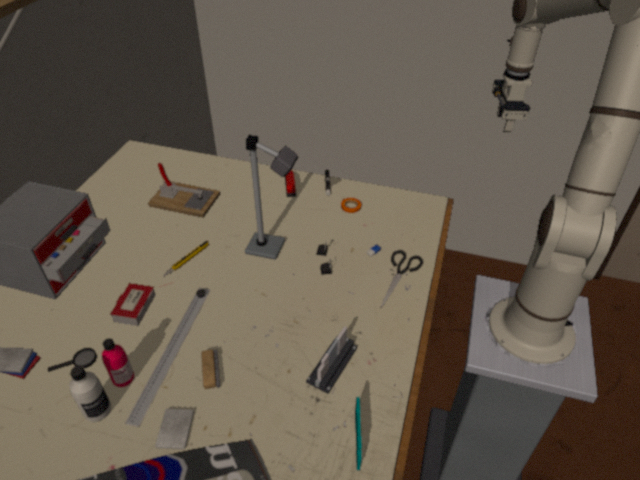

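The top view shows the stand with the plate at about (243,276), and the turquoise decoy at (186,309). The reader's foot is at (350,182), its post top at (358,130) and its head at (361,170). In the side view the stand is at (333,362) and the head at (285,160). Next I'll enlarge these regions in one composite.

```bash
cat > h.py <<'E'
import numpy as np, cv2
from scipy.spatial.transform import Rotation as R
from bench import manip, effector, viewer
def cam(n):
    c=viewer.get_calibration(n); f=240/np.tan(np.radians(c['vfov']/2))
    return dict(K=np.array([[f,0,c['cx']],[0,f,c['cy']],[0,0,1]]),d=np.array(c['dist_coeffs']),e=np.array(c['eye']),R=R.from_quat(c['attitude']).as_matrix())
def rays(c,px):
    u=cv2.undistortPoints(np.array(px,float).reshape(-1,1,2),c['K'],c['d']).reshape(-1,2)
    v=np.c_[u,np.ones(len(u))]@c['R'].T
    return v/np.linalg.norm(v,axis=1)[:,None]
def onz(c,px,z):
    v=rays(c,px); return c['e']+v*((z-c['e'][2])/v[:,2])[:,None]
def tri(c1,p1,c2,p2):
    A=np.zeros((3,3));b=np.zeros(3);out=[]
    for c,p in((c1,p1),(c2,p2)):
        v=rays(c,[p])[0];M=np.eye(3)-np.outer(v,v);A+=M;b+=M@c['e']
    x=np.linalg.solve(A,b)
    return x,[np.linalg.norm((np.eye(3)-np.outer(v,v))@(x-c['e'])) for c,p in((c1,p1),(c2,p2)) for v in rays(c,[p])]
def proj(c,X):
    return cv2.projectPoints(np.array(X,float).reshape(-1,1,3),cv2.Rodrigues(c['R'].T)[0],-c['R'].T@c['e'],c['K'],c['d'])[0].reshape(-1,2)
E
python3 - <<'E'
from h import *
t=cv2.imread('pics/top0.png');s=cv2.imread('pics/side0.png')
def cr(im,x,y,w,h): return cv2.resize(im[y:y+h,x:x+w],(400,300),interpolation=cv2.INTER_CUBIC)
a=np.vstack([np.hstack([cr(t,203,246,80,60),cr(t,310,117,100,75)]),np.hstack([cr(s,285,315,100,75),cr(s,220,130,180,135)])])
cv2.imwrite('pics/comp.png',a)
E
```

```text
(no output)
```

View pics/comp.png

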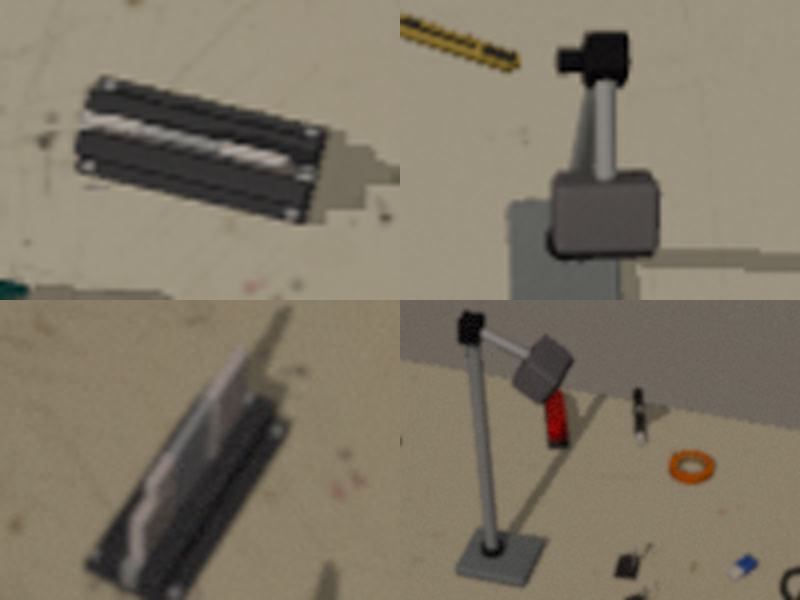

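Run:
```python
from h import *
np.set_printoptions(precision=4,suppress=True)
T=cam('top');S=cam('side')
sc=np.array([(110,86),(313,133),(292,214),(86,166)])/5+[203,246]
P=onz(T,sc,.028);print('screws',P,P.mean(0)[:2]);d=P[1]-P[0]+P[2]-P[3];print('axis',d[:2]/np.linalg.norm(d),np.linalg.norm(d)/2,np.linalg.norm(P[3]-P[0]))
f=(np.array([(457,570),(525,583),(546,537),(478,528)])-[400,300])*.45+[220,130]
F=onz(S,f,.016);print('foot',F,F.mean(0),[np.linalg.norm(F[i]-F[i-1]) for i in range(4)])
pb=(np.array([492,548])-[400,300])*.45+[220,130];print('postbase',onz(S,[pb],.02))
# cap top centre
ct=np.array([605,50])-[400,0];ct=ct/4+[310,117];cs=(np.array([472,316])-[400,300])*.45+[220,130]
print('cap',tri(T,ct,S,cs), onz(T,[ct],.39))
# notch in side, plate ends
g=lambda x,y:(np.array([x,y-300])*.25+[285,315])
for n,p in dict(farTop=(245,350),nearstepTop=(158,470),nearBot=(135,500)).items(): print(n,onz(S,[g(*p)],.08),onz(S,[g(*p)],.064))
```

```text
screws [[0.5021 0.3097 0.028 ]
 [0.4726 0.1825 0.028 ]
 [0.4226 0.1945 0.028 ]
 [0.4523 0.3229 0.028 ]] [0.4624 0.2524]
axis [-0.2258 -0.9742] 0.13117095005577037 0.05154781120785076
foot [[ 0.8141 -0.0354  0.016 ]
 [ 0.719  -0.0389  0.016 ]
 [ 0.7227 -0.1321  0.016 ]
 [ 0.8189 -0.1218  0.016 ]] [ 0.7687 -0.0821  0.016 ] [np.float64(0.08654718671058881), np.float64(0.09519268643302355), np.float64(0.09327335138716474), np.float64(0.09674792456171422)]
postbase [[ 0.7835 -0.0855  0.02  ]]
cap (array([ 0.782 , -0.0864,  0.382 ]), [np.float64(0.00020061352053705734), np.float64(0.00020061352053713983)]) [[ 0.7786 -0.0855  0.39  ]]
farTop [[0.448  0.1988 0.08  ]] [[0.4506 0.1865 0.064 ]]
nearstepTop [[0.474  0.2969 0.08  ]] [[0.4769 0.2862 0.064 ]]
nearBot [[0.4807 0.3201 0.08  ]] [[0.4838 0.3097 0.064 ]]
```

The stand measures 131 x 51 mm between screws, as it should. The notch is at the +y end, so the label faces the robot. The post triangulates to (0.782, -0.086). Now I'll scan IK for the look, grasp and presentation poses without moving.

```bash
cat >> h.py <<'E'
def frame(x,y):
    return np.c_[x,y,np.cross(x,y)]
def q(M): return R.from_matrix(M).as_quat()
GX,GZ=-.018,.049           # grasp point in the plate frame
# tool in plate frame; flip=+1: tool y = plate y, tool x = -plate x
def T_pt(flip):
    M=np.diag([-flip,flip,-1.]); return M,np.array([GX,0,GZ-manip.grip_depth])
LAB=np.array([.045,.004,.033])
def present(spot,n,phi,flip,d=0.):
    """plate pose with label at spot (+d back), y=n, in-plane turn phi from 'x level'"""
    lev=np.cross(n,[0,0,1]);lev/=np.linalg.norm(lev)
    Rp=frame(lev,n)@R.from_euler('y',phi).as_matrix()
    p=spot-d*n-Rp@LAB
    M,t=T_pt(flip); return p+Rp@t,Rp@M,p,Rp
E
python3 - <<'E'
from h import *
np.set_printoptions(precision=3,suppress=True)
c=np.array([.4624,.2524,.010]);px=np.array([.226,.974,0]);py=np.array([-.974,.226,0]);Rp=frame(px,py)
a=np.radians(35);spot=np.array([.563,-.094,.23]);n=np.array([np.cos(a),.04,np.sin(a)]);n/=np.linalg.norm(n)
for fl in(1,-1):
    M,t=T_pt(fl);pos=c+Rp@t
    print('grasp',fl,pos,manip.solve_ik(pos,q(Rp@M)),manip.solve_ik(pos+[0,0,.1],q(Rp@M)))
    for ph in range(-180,180,20):
        p,Rt,_,_=present(spot,n,np.radians(ph),fl); s=manip.solve_ik(p,q(Rt))
        if s is not None: print(fl,ph,np.array(s),Rt[:,2])
ez=np.array([.7,0,-.71]);ez/=np.linalg.norm(ez)
for ty in(1,-1):
    y=np.array([0,ty,0.]);x=np.cross(y,ez);Rt=np.c_[x,y,ez]
    cam_p=np.array([.42,-.09,.50]);p=cam_p-.073*x+.157*ez
    print('look',ty,p,manip.solve_ik(p,q(Rt)))
E
```

```text
grasp 1 [0.458 0.235 0.04 ] [ 0.403  1.021 -1.307  1.998  1.135  1.139  1.49 ] [ 0.427  0.744 -1.3    1.948  0.813  1.115  1.696]
1 -140 [-0.624  1.736  0.869  1.134  0.693  2.014 -1.395] [-0.407 -0.663  0.628]
1 -120 [-0.603  1.425  0.456  1.331  0.922  1.919 -1.612] [-0.244 -0.879  0.41 ]
1 -100 [-0.442  1.155  0.015  1.546  1.177  1.892 -1.773] [-0.051 -0.988  0.142]
1 -80 [-0.188  0.974 -0.427  1.765  1.391  1.87  -1.839] [ 0.147 -0.979 -0.142]
1 -60 [ 0.126  0.865 -0.85   1.972  1.546  1.793 -1.813] [ 0.328 -0.851 -0.41 ]
1 -40 [ 0.53   0.859 -1.302  2.149  1.664  1.675 -1.695] [ 0.47  -0.621 -0.628]
1 -20 [ 0.519  0.23  -0.868  2.273  1.363  0.669 -1.471] [ 0.555 -0.315 -0.77 ]
1 0 [ 1.168  0.12  -1.159  2.287  0.278  0.204 -0.161] [ 0.572  0.028 -0.819]
1 20 [ 1.456  0.285 -1.197  2.201 -0.633  0.485  1.006] [ 0.521  0.368 -0.77 ]
1 40 [ 1.537  0.654 -1.23   2.037 -0.4    0.763  0.985] [ 0.407  0.663 -0.628]
1 60 [ 1.363  0.799 -0.96   1.832 -0.531  1.153  1.195] [ 0.244  0.879 -0.41 ]
1 80 [ 1.297  1.088 -0.971  1.604 -0.452  1.454  1.149] [ 0.051  0.988 -0.142]
1 100 [ 1.198
[... 746 characters left out ...]
0.47  -0.621 -0.628]
-1 -20 [ 0.848  0.417 -1.29   2.267  1.478  0.888  1.64 ] [ 0.555 -0.315 -0.77 ]
-1 20 [ 1.011  0.151 -0.677  2.21  -0.92   0.594 -1.897] [ 0.521  0.368 -0.77 ]
-1 40 [ 1.038  0.361 -0.535  2.05  -0.897  0.988 -1.736] [ 0.407  0.663 -0.628]
-1 60 [ 0.999  0.605 -0.429  1.844 -0.846  1.345 -1.677] [ 0.244  0.879 -0.41 ]
-1 80 [ 0.898  0.845 -0.316  1.619 -0.848  1.702 -1.637] [ 0.051  0.988 -0.142]
-1 100 [ 0.899  1.111 -0.428  1.385 -0.796  1.964 -1.709] [-0.147  0.979  0.142]
-1 120 [ 1.126  1.72  -1.317  1.153 -0.308  1.971 -2.31 ] [-0.328  0.851  0.41 ]
look 1 [ 0.582 -0.09   0.439] [ 0.313 -0.218 -0.103  2.094 -0.336  0.52   2.003]
look -1 [ 0.478 -0.09   0.337] None
```

Run:
```python
from h import *
np.set_printoptions(precision=4,suppress=True)
ez=np.array([.7,0,-.71]);ez/=np.linalg.norm(ez)
y=np.array([0,1.,0]);x=np.cross(y,ez);Rt=np.c_[x,y,ez]
p=np.array([.36,-.09,.50])-.073*x+.157*ez
manip.move_pose(p,q(Rt)); print(manip.current_clock(),manip.current_q())
c=cam('wrist');im=viewer.get_image('wrist');cv2.imwrite('pics/w1.png',im[:,:,::-1]);np.savez('w1.npz',**c)
print(proj(c,[[.782,-.086,.016],[.782,-.086,.38],[.677,-.09,.31]]))
```

```text
Traceback (most recent call last):
bench.PlanningError: the arm cannot take that pose within its joint ranges
```

Run:
```python
from h import *
np.set_printoptions(precision=4,suppress=True)
y=np.array([0,1.,0]);best=None
for cx in(.36,.38,.40,.42):
  for cz in(.46,.50,.54):
    for t in(50,43,36,30):
      ez=np.array([np.sin(np.radians(t)),0,-np.cos(np.radians(t))]);x=np.cross(y,ez);Rt=np.c_[x,y,ez]
      p=np.array([cx,-.09,cz])-.073*x+.157*ez
      if best is None and manip.solve_ik(p,q(Rt)) is not None: best=(cx,cz,t,p,Rt)
print(best[:4]); _,_,_,p,Rt=best
manip.move_pose(p,q(Rt)); print(manip.current_clock(),manip.current_q())
c=cam('wrist');im=viewer.get_image('wrist');cv2.imwrite('pics/w1.png',im[:,:,::-1]);np.savez('w1.npz',**c)
print(proj(c,[[.782,-.086,.016],[.782,-.086,.38],[.677,-.09,.31]]))
```

```text
(0.36, 0.46, 36, array([ 0.5113, -0.09  ,  0.3759]))
2.4583 [ 0.287  -0.2593 -0.0638  2.1883 -0.2542  0.6099  1.9535]
[[320.882  191.0641]
 [322.7302 421.6561]
 [319.05   321.168 ]]
```

View pics/w1.png

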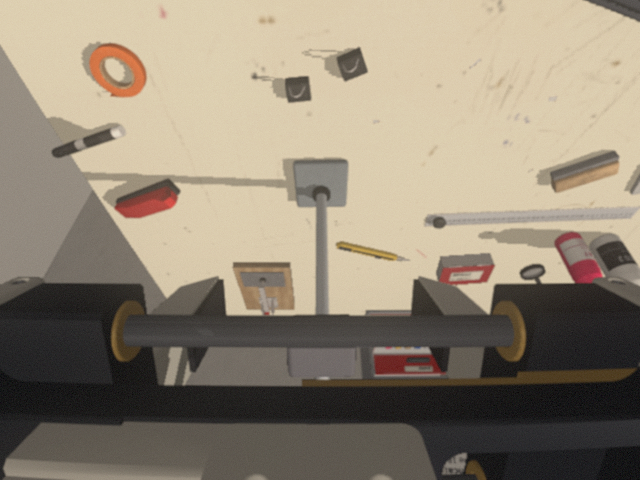

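The wrist picture is upside down. The foot's corners are at (293,162), (346,159), (347,206) and (295,206), the post base is at (321,191), and the head's back top edge runs from (290,376) to (359,378), with the rest of the head behind the gripper. I'll compute the reader's axis from these and from the top view.

Run:
```python
from h import *
np.set_printoptions(precision=4,suppress=True)
c=dict(np.load('w1.npz'));T=cam('top');S=cam('side')
F=onz(c,[(293,162),(346,159),(347,206),(295,206)],.016);print('foot',F,F.mean(0))
d=(F[3]-F[0])+(F[2]-F[1]);e=(F[1]-F[0])+(F[2]-F[3]);print('ang deg',np.degrees(np.arctan2(d[1],d[0])),np.degrees(np.arctan2(e[1],e[0])),np.linalg.norm(d)/2,np.linalg.norm(e)/2)
print('post',onz(c,[(321,191)],.02))
H=onz(c,[(290,376),(359,378)],.357);e=H[1]-H[0];print('head backedge',H,H.mean(0),np.linalg.norm(e),np.degrees(np.arctan2(e[1],e[0])))
# top view crop head outline: top edge (554..657,175), bottom (554..657,253)
g=lambda x,y:(np.array([x,y])-[400,0])/4+[310,117]
B=onz(T,[g(558,173),g(655,172)],.357);print('top backedge',B,B.mean(0),np.linalg.norm(B[1]-B[0]))
# fine: dark/grey head mask in top image -> edges
t=cv2.imread('pics/top0.png');cv2.imwrite('pics/x.png',t)
hs=(np.array([543,369])-[400,300])*.45+[220,130]
print('head centre',tri(T,g(606,214),S,hs),onz(T,[g(606,214)],.33))
```

```text
foot [[ 0.7187 -0.1307  0.016 ]
 [ 0.7129 -0.0467  0.016 ]
 [ 0.819  -0.0385  0.016 ]
 [ 0.8188 -0.1327  0.016 ]] [ 0.7674 -0.0871  0.016 ]
ang deg 1.7266821638030887 91.821636650478 0.10314195935917567 0.08918942596085012
post [[ 0.7781 -0.0858  0.02  ]]
head backedge [[ 0.696  -0.1174  0.357 ]
 [ 0.7024 -0.0519  0.357 ]] [ 0.6992 -0.0847  0.357 ] 0.06577311587424339 84.38776403450703
top backedge [[ 0.7124 -0.0581  0.357 ]
 [ 0.7129 -0.1179  0.357 ]] [ 0.7126 -0.088   0.357 ] 0.05981554710098127
head centre (array([ 0.6987, -0.0905,  0.323 ]), [np.float64(0.000766930837802309), np.float64(0.000766930837802391)]) [[ 0.6954 -0.0899  0.33  ]]
```

Estimates agree to about 3 mm: the reader's yaw is roughly 2°, the lens is at about (0.677, -0.089, 0.31) and the spot at about (0.562, -0.093, 0.23). Now a close look at the stand, with the camera over it.

Run:
```python
from h import *
np.set_printoptions(precision=4,suppress=True)
c0=np.array([.4624,.2524,.010]);px=np.array([.226,.974,0]);py=np.array([-.974,.226,0]);Rp=frame(px,py)
M,t=T_pt(1);pos=c0+Rp@t
look=pos+.055*px;look[2]=.20
manip.move_pose(look,q(Rp@M));print(manip.current_clock(),manip.current_q())
c=cam('wrist');im=viewer.get_image('wrist');cv2.imwrite('pics/w2.png',im[:,:,::-1]);np.savez('w2.npz',**c)
pts=[c0+Rp@[x,y,z] for x,y,z in((-.065,0,.07),(.049,0,.07),(.065,0,.054),(.075,.031,.018),(-.075,.031,.018),(-.075,-.031,.018),(.075,-.031,.018))]
print(proj(c,pts))
```

```text
4.05 [-0.1712  0.368  -0.5236  1.8243  0.2162  1.0052  2.1282]
[[320.933  105.1227]
 [321.0647 250.8239]
 [320.9626 262.7749]
 [351.9576 260.3919]
 [355.579   99.4862]
 [285.5635  99.705 ]
 [289.5515 260.5358]]
```

View pics/w2.png

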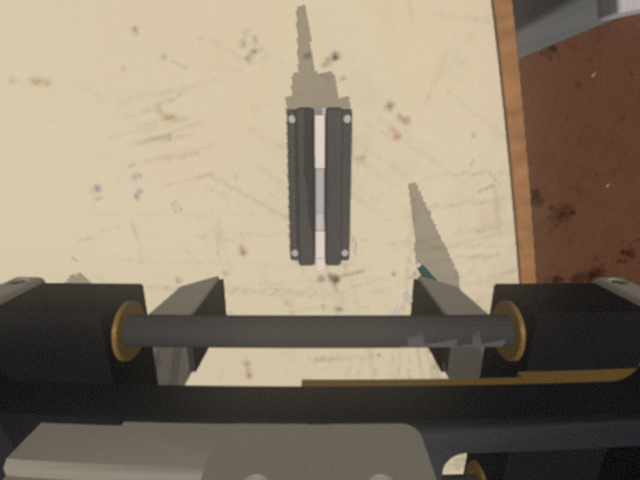

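The stand is at columns 288–352, rows 108–265, with the plate edge near column 320, which is within a few pixels of prediction. I'll zoom in to confirm the notch and measure the screws.

Run:
```python
from h import *
np.set_printoptions(precision=4,suppress=True)
im=cv2.imread('pics/w2.png');c=dict(np.load('w2.npz'))
s=cv2.imread('pics/side0.png')
a=cv2.resize(im[95:280,270:370],(324,600),interpolation=cv2.INTER_CUBIC)
b=cv2.resize(s[310:395,300:365],(459,600),interpolation=cv2.INTER_CUBIC)
cv2.imwrite('pics/zoom.png',np.hstack([a,b]))
g=im.mean(2)
for r in(115,130,145,215,230,245,255):
    row=g[r,300:342];m=np.where(row>120)[0]+300;print(r,m.min() if len(m) else None,m.max() if len(m) else None)
P=onz(c,[(292,119),(347,119),(346,253),(295,253)],.028);print(P,P.mean(0));d=P[3]+P[2]-P[0]-P[1];print(np.degrees(np.arctan2(d[1],d[0])),np.linalg.norm(d)/2)
```

```text
115 314 325
130 314 324
145 314 324
215 315 323
230 316 324
245 315 324
255 315 324
[[0.4741 0.1895 0.028 ]
 [0.4261 0.2008 0.028 ]
 [0.4533 0.3236 0.028 ]
 [0.5023 0.3121 0.028 ]] [0.464  0.2565 0.028 ]
77.27316502993001 0.12574356880505205
```

View pics/zoom.png

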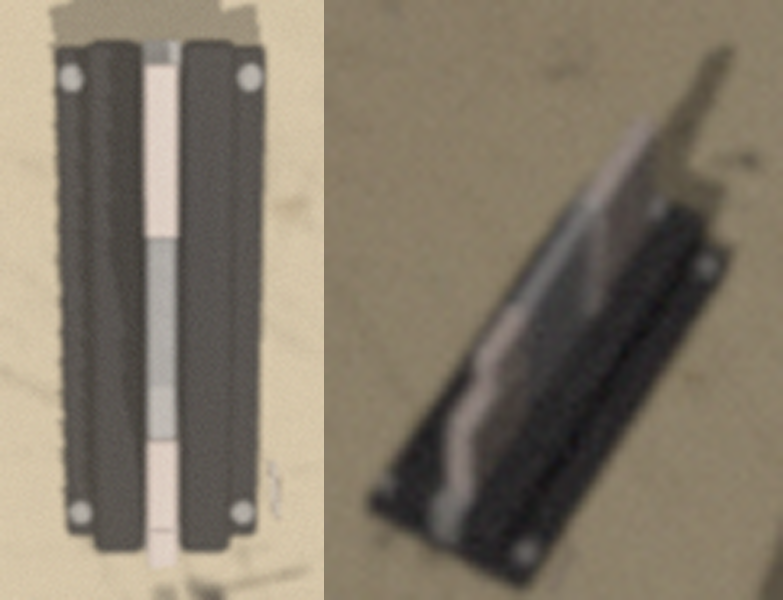

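Run:
```python
from h import *
np.set_printoptions(precision=4,suppress=True)
c=dict(np.load('w2.npz'));print(c['e'])
s=lambda x,y:(x/3.24+270,y/3.243+95)
P=onz(c,[s(161,65),s(161,238),s(161,440),s(161,530)],.08);print(P);E=onz(c,[s(161,568)],.064);print(E)
u=P[3]-P[0];L=np.linalg.norm(u);u/=L;print(L,np.degrees(np.arctan2(u[1],u[0])))
for p,x in zip(P,(-.065,-.025,.025,.049)):print(p-x*u)
Sx=onz(c,[s(71,77),s(250,77),s(243,512),s(81,512)],.028);print(Sx.mean(0));d=Sx[3]+Sx[2]-Sx[0]-Sx[1];print(np.degrees(np.arctan2(d[1],d[0])),np.linalg.norm(d)/2)
```

```text
[0.4558 0.2163 0.3585]
[[0.4502 0.1958 0.08  ]
 [0.4593 0.2344 0.08  ]
 [0.4707 0.2831 0.08  ]
 [0.4761 0.3063 0.08  ]]
[[0.4798 0.3222 0.064 ]]
0.11353306697906615 76.83119248697174
[0.465  0.2591 0.08  ]
[0.465  0.2587 0.08  ]
[0.465  0.2588 0.08  ]
[0.4649 0.2586 0.08  ]
[0.4642 0.2563 0.028 ]
77.03286734912821 0.12583467773469148
```

The plate is confirmed: centre (0.465, 0.2588), yaw 76.9°, top edge 113.5 mm against 114 expected, notch at the +y end. Grasping and lifting now.

Run:
```python
from h import *
np.set_printoptions(precision=4,suppress=True)
a=np.radians(76.9);px=np.array([np.cos(a),np.sin(a),0]);py=np.array([-np.sin(a),np.cos(a),0]);Rp=frame(px,py)
M,t=T_pt(1);pos=np.array([.4648,.2585,.010])+Rp@t
manip.move_pose(pos+[0,0,.08],q(Rp@M)); manip.servo_line(pos,vel=.1)
print(manip.current_clock(),manip.current_tool_pos()-pos,manip.current_force())
effector.close(25);print(manip.current_finger_gap(),manip.current_gripper_force(),manip.current_force())
manip.servo_line(pos+[0,0,.03],vel=.06);print(manip.current_finger_gap(),manip.current_force())
manip.servo_line(pos+[0,0,.16],vel=.15)
print(manip.current_clock(),manip.current_finger_gap(),manip.current_gripper_force(),manip.current_force(),manip.current_q())
for n in('side','top'): cv2.imwrite(f'pics/{n}1.png',viewer.get_image(n)[:,:,::-1])
sp,sd=np.array([.5624,-.0933,.23]),None
al,yw=np.radians(35),np.radians(2);n=np.array([np.cos(al)*np.cos(yw),np.cos(al)*np.sin(yw),np.sin(al)])
for ph in(30,40,50,60,70):
  for d in(.08,0):
    p,Rt,pp,Rq=present(sp,n,np.radians(ph),1,d);s=manip.solve_ik(p,q(Rt));print(ph,d,p,None if s is None else np.array(s), pp,Rq[:,0],Rq[:,2])
s=cv2.imread('pics/side1.png');X=proj(cam('side'),[manip.current_tool_pos()])[0].astype(int);print(X)
x,y=np.clip(X[0]-60,0,520),np.clip(X[1]-50,0,380);cv2.imwrite('pics/s1.png',cv2.resize(s[y:y+100,x:x+120],(720,600),interpolation=cv2.INTER_CUBIC))
```

```text
5.5083 [0.0005 0.0004 0.0005] [ 0.0947 -0.0158  0.8873]
0.0075997083455206105 24.999626576900482 [-0.2773  0.255  -0.1682]
0.007285151107711934 [ 0.8218 -0.4867 -0.264 ]
8.4417 0.007190176858366086 24.999414682388306 [ 1.2128 -0.318  -0.8281] [-0.0888  0.3113 -0.5276  1.901   0.1866  0.9793  2.2125]
30 0.08 [ 0.475  -0.0404  0.2056] [ 0.7452  0.2    -0.1805  2.3066 -1.1043  0.8446  1.6313] [ 0.4952 -0.0401  0.1768] [ 0.3168 -0.8555 -0.4096] [-0.479  -0.517   0.7094]
30 0 [ 0.5405 -0.0381  0.2515] [ 0.6552  0.1994 -0.1807  2.158  -1.0361  0.8629  1.4238] [ 0.5607 -0.0379  0.2227] [ 0.3168 -0.8555 -0.4096] [-0.479  -0.517   0.7094]
40 0.08 [ 0.4699 -0.0464  0.2132] [ 0.7984  0.3202 -0.1469  2.2104 -1.0359  1.048   1.6697] [ 0.4896 -0.0401  0.1848] [ 0.3952 -0.7527 -0.5265] [-0.4167 -0.6577  0.6275]
40 0 [ 0.5354 -0.0442  0.2591] [ 0.7084  0.3106 -0.1486  2.0713 -1.0215  1.0731  1.4937] [ 0.5551 -0.0378  0.2307] [ 0.3952 -0.7527 -0.5265] [-0.4167 -0.6577  0.6275]
50 0.08 [ 0.4655 -0.054   0.2199] [ 0.8196  0.4479 -0.1136  2.1043 -0.9797  1.2369  1.6969] [ 0.4841 -0.0418  0.1927] [ 0.461
[... 195 characters left out ...]
-0.7784  0.5265]
60 0.08 [ 0.462  -0.0629  0.2254] [ 0.8188  0.5779 -0.0828  1.9919 -0.937   1.4172  1.7179] [ 0.479  -0.0451  0.2002] [ 0.5139 -0.4824 -0.7094] [-0.2564 -0.8755  0.4096]
60 0 [ 0.5275 -0.0606  0.2713] [ 0.7421  0.5589 -0.0908  1.8669 -0.9829  1.4543  1.5713] [ 0.5445 -0.0428  0.2461] [ 0.5139 -0.4824 -0.7094] [-0.2564 -0.8755  0.4096]
70 0.08 [ 0.4594 -0.0727  0.2295] [ 0.8046  0.7074 -0.0579  1.8761 -0.9058  1.5911  1.7348] [ 0.4742 -0.0499  0.2072] [ 0.5506 -0.323  -0.7698] [-0.1633 -0.946   0.2802]
70 0 [ 0.5249 -0.0704  0.2754] [ 0.737   0.6868 -0.0706  1.7553 -0.9706  1.6312  1.5924] [ 0.5397 -0.0477  0.2531] [ 0.5506 -0.323  -0.7698] [-0.1633 -0.946   0.2802]
[338 307]
```

View pics/s1.png

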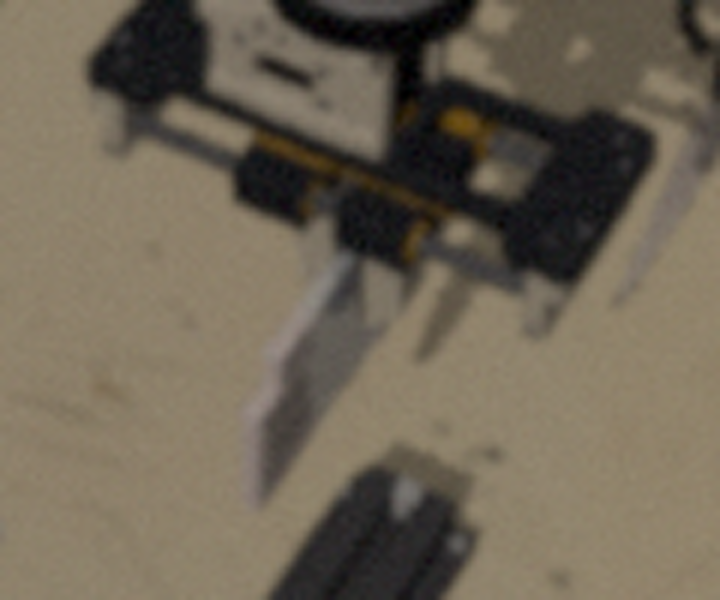

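The side crop shows the plate clear of the stand and gripped clear of the notched end. The gap is 7.2 mm and the grip 25 N. Next come the standoff pose and then the approach along the line of sight.

Run:
```python
from h import *
np.set_printoptions(precision=4,suppress=True)
sp=np.array([.5624,-.0933,.23]);al,yw=np.radians(35),np.radians(2);n=np.array([np.cos(al)*np.cos(yw),np.cos(al)*np.sin(yw),np.sin(al)])
p,Rt,_,_=present(sp,n,np.radians(50),1,.08);manip.move_pose(p,q(Rt));print(manip.current_clock())
p,Rt,pp,Rq=present(sp,n,np.radians(50),1);manip.servo_line(p,q(Rt),vel=.08)
manip.sleep(.3)
print(manip.current_clock(),manip.current_tool_pos()-p,manip.current_finger_gap(),manip.current_force())
T=cam('top');S=cam('side');o=[]
C=[(-.065,0,0),(-.065,0,.07),(.049,0,.07),(.049,0,.054),(.065,0,.054),(.065,0,0),LAB]
for nm,c in(('side',S),('top',T)):
    im=viewer.get_image(nm)[:,:,::-1].copy();cv2.imwrite(f'pics/{nm}2.png',im)
    X=proj(c,[pp+Rq@np.array(v) for v in C]);print(nm,X)
    x,y=(X.mean(0)-[55,75]).astype(int);print(x,y);o.append(cv2.resize(im[y:y+150,x:x+100],(400,600),interpolation=cv2.INTER_CUBIC))
cv2.imwrite('pics/fin.png',np.hstack(o))
```

```text
9.725
11.175 [-0.0002 -0.0001 -0.0001] 0.0072608693916195515 [-0.1793  0.0675 -1.0502]
side [[341.5783 208.4351]
 [357.1509 185.3246]
 [342.9672 188.0768]
 [339.6824 192.9266]
 [337.8997 193.2269]
 [326.8595 209.5157]
 [334.6233 198.3748]]
285 121
top [[325.4159 242.9436]
 [347.8946 249.7716]
 [372.8507 234.4392]
 [367.7344 233.0651]
 [370.9855 231.1101]
 [354.3651 226.7204]
 [360.3198 230.4082]]
302 160
```

View pics/fin.png

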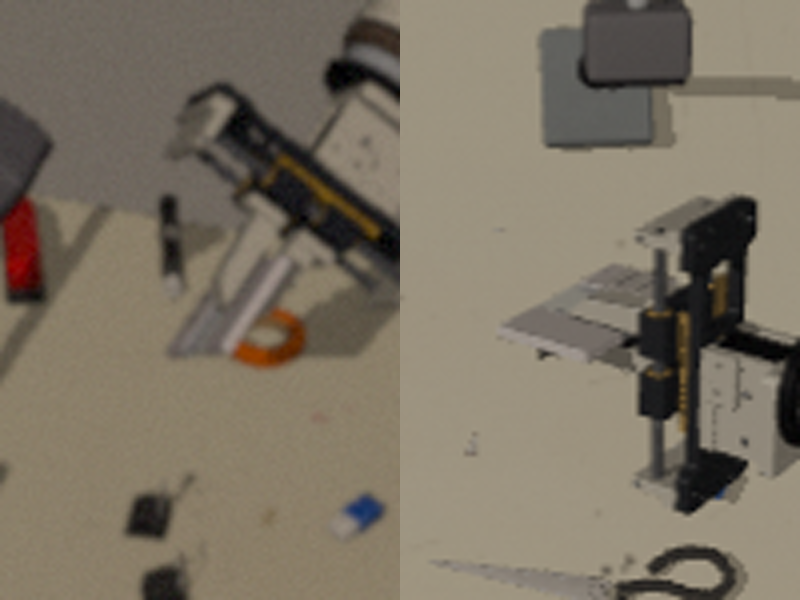

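The plate is presented with the label end free. In the top view the corners, at full-picture (327,242.5) and (357,226.3), lie 2 px or so from prediction. I'll overlay the predicted face and the lens axis on an enlargement to check.

Run:
```python
from h import *
sp=np.array([.5624,-.0933,.23]);al,yw=np.radians(35),np.radians(2);n=np.array([np.cos(al)*np.cos(yw),np.cos(al)*np.sin(yw),np.sin(al)])
_,_,pp,Rq=present(sp,n,np.radians(50),1)
T=cam('top');S=cam('side')
C=[(-.065,.004,0),(-.065,.004,.07),(.049,.004,.07),(.049,.004,.054),(.065,.004,.054),(.065,.004,0)]
L=sp+.14*n; hy=np.array([-np.sin(yw),np.cos(yw),0]); up=np.cross(hy,-n)
up=up if up[2]>0 else -up
H=[L+sx*.023*up+sy*.033*hy+d*n for d in(0,.049) for sx,sy in((1,1),(1,-1),(-1,-1),(-1,1))]
o=[]
for nm,c,x,y,k in(('top',T,316,152,6),('side',S,262,132,4)):
    im=cv2.imread(f'pics/{nm}2.png');w,h=66,100
    if nm=='side': w,h=100,150
    a=cv2.resize(im[y:y+h,x:x+w],(w*k,h*k),interpolation=cv2.INTER_CUBIC)
    pr=lambda X:np.round((proj(c,X)-[x,y]+.5)*k).astype(int)
    for p in pr([pp+Rq@np.array(v) for v in C]): cv2.circle(a,tuple(map(int,p)),3,(0,0,255),1)
    for p in pr(H): cv2.circle(a,tuple(map(int,p)),3,(0,255,0),1)
    for p in pr([sp,L,np.array([.7805,-.086,.016])]): cv2.circle(a,tuple(map(int,p)),3,(255,0,0),1)
    o.append(a)
cv2.imwrite('pics/ov.png',np.hstack(o))
```

```text
(no output)
```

View pics/ov.png

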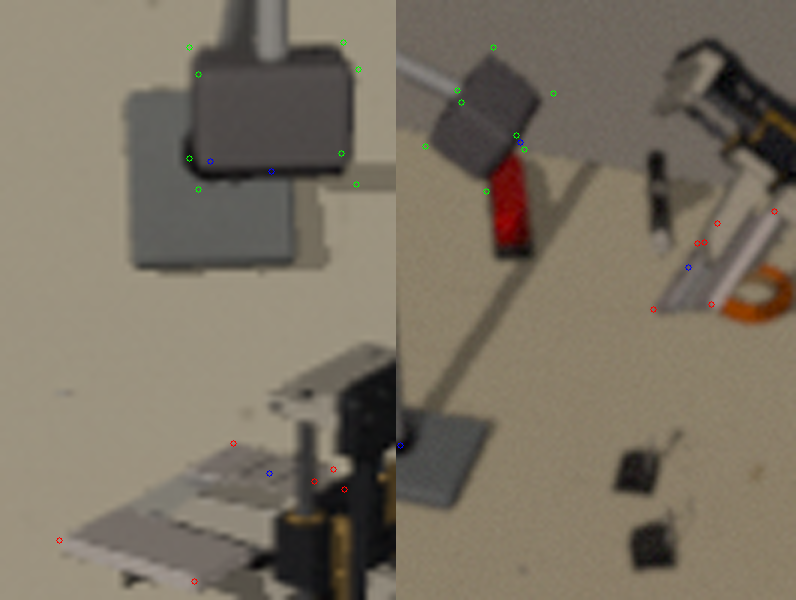

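The overlay agrees with the pictures. Plate corners match within about 0.7 px, head centre within about 0.7 px (roughly 2 mm), and the lens column matches. The line of sight is clear and the clips, eraser and tape are untouched, so I'm handing in.

Run:
```python
from h import *
print(manip.current_clock(),manip.current_finger_gap(),abs(np.array(manip.current_joint_velocities())).max());print(manip.hand_in())
```

```text
11.275 0.007727481481790548 0.0017149772985289569
the job is handed in; nothing more can be done
None
```

I handed the job in at 11.3 s of the 38 s allowed, with the plate held steady and its label square to the lens, about 14 cm out; the camera checks agree to about 2 mm, and the judge's verdict was not shown.

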